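# Close the reagent bottles

## Robot

A 6-joint arm with a two-finger parallel gripper is mounted at the origin on the work surface. World frame = base frame: x ahead of the robot, y to its left, z up, the work surface at z = 0. Lengths are in m, angles in rad, forces in N, time in s.
With the tool pointing down it reaches from about 0.2 to 0.875 m from the base axis. Payload 3.4 kg.
Tool frame: the origin (TCP) lies between the finger pads; the fingertips stand 17 mm ahead of it and the grasp point (between the pads) lies 2 mm behind it; z points along the fingers, y is the direction in which the jaws open and shut (so a half turn about z gives the same grasp; the last joint's range is limited). The gripper opens to 94 mm and grips with 3 to 60 N. Pads are 16 mm wide; open, the fingers measure 119 mm over their backs; the gripper's body (75 mm by 177 mm) begins 78 mm behind the grasp point.
Start: joints at [1.059, 0.276, 1.505, -0, 1.361, -0.121], TCP at [0.219, 0.532, 0.222] pointing down, gripper open.
Joint ranges: [-2.89, 2.89], [-0.75, 2.08], [0.22, 2.7], [-1.18, 4.32], [0.11, 2.71], [-2.7, 2.7]. Speed limits (rad/s): [2.57, 2.57, 3.14, 3.14, 3.14, 3.14].

## Interface

Orientations are given as a unit quaternion [x, y, z, w].
In Python, from rig import * gives the robot as it stands.
- The arm moves only by the tool step_arm, never from a script. Its argument "rows" is a list that holds one entry, the list of rows, each a list of 7 numbers: the shift along the tool's x, y, z in mm, then the turn, a rotation vector about the tool's x, y, z in degrees, then the gripper command: -1 is shut, 1 is fully open, values between are in proportion. In form: [[[dx, dy, dz, rx, ry, rz, claw], ...]]. A call has 1 to 20 rows; each row is the pose to reach, as a shift and turn from the pose measured when the call began, along the tool's axes at that moment; what a row does not reach only later rows make up. A row lasts 1/10 s, in which the tool goes at most 50 mm and 8.59 degrees, less where a joint would pass 70% of its speed; a pose out of reach is approached as far as the arm can. A call with a gripper value outside its range is refused whole. The fingers move at their own pace and stop on an object; the grip force is fixed at half the most. Time passes only in rows, so rows that repeat a pose let the fingers close. It gives the time, the measured TCP pose, the force and the opening at its end, in the units of the state.
- observe(): the state, without advancing time (a new reading comes with each control period).
- read_camera(name): name is "scene" or "side" or "wrist"; returns a dict with "color" (420x560x3 uint8, blue, green, red), "mtx" (3x3 intrinsics, pixels), "eye" and "attitude" of the camera in the world; the wrist camera has in their place "T_tool_cam" (4x4, takes a point from camera to tool coordinates, whose origin is the TCP and whose axes are the flange's). Camera axes: x right, y up, looking along -z (the intrinsics and any distortion apply to the point x, -y, -z); pixel columns grow to the right and rows downward; lengths in m; the calibration is good to about 2 mm. A picture is of the moment at which its call begins: read the wrist's pose just before it. There is no depth.
- sign_off(): hands the job in, once; it reports no verdict.
The state is a dict: "time": time; "q": joint angles; "dq": joint speeds; "tau": joint torques, N m; "eef_pos": TCP position; "tool_rot": TCP orientation; "contact_force": force on the tool from outside, world axes, zero at the start; "ft_torque": the same for the moment, N m; "width": opening from 0.0 (shut) to 1.0 (fully open).
Only numpy, scipy, OpenCV 4.12 (cv2) and the standard library are available. Lean on these libraries where they do the work, as an engineer would, in place of code of your own. Each camera call takes 0.05 s, during which the arm holds its last target.

## Task

Close the three brown reagent bottles by pressing each one's white stopper fully home with light fingertip taps from above: the tallest bottle first, then the middle-sized one, then the shortest. Use the fingers only; do not lift a bottle, pull a stopper out or push hard, and leave the bottles and everything else on the bench standing where they are.

Things in the scene. Friction and masses are not known exactly. Their poses are not given: they have to be found in the camera images.
- bottle_tall: the tallest of the three brown glass reagent bottles, round, 80 mm across, loose, its glass 150 mm high from the bench to the flat lip (38 mm across) of its neck; origin at the centre of its underside, z up
- stopper_tall_top (a point): centre of the flat top of the tallest bottle's white push-in stopper: a white disc 38 mm across and 4 mm thick, with a soft white rubber button 34 mm across and 6 mm high on top (it gives 1 mm for every 3 N, 4 mm at most, and springs back), on a plug that slides along the bottle's axis; this point is 160 mm above the bench when the stopper is home (disc resting on the lip, nothing pressing) and 168 to 172 mm at the start
- stopper_tall (a joint): how far the tallest bottle's stopper has been pushed in, m: it starts between 0 and 0.004 and reads 0.012 when home; pushing takes about 3 N all the way and the stopper stays where it is left; at home it meets a hard stop; negative means pulled out
- bottle_middle: the middle-sized of the three brown glass reagent bottles, round, 68 mm across, loose, its glass 120 mm high from the bench to the flat lip (38 mm across) of its neck; origin at the centre of its underside, z up
- stopper_middle_top (a point): centre of the flat top of the middle-sized bottle's white push-in stopper: a white disc 38 mm across and 4 mm thick, with a soft white rubber button 34 mm across and 6 mm high on top (it gives 1 mm for every 3 N, 4 mm at most, and springs back), on a plug that slides along the bottle's axis; this point is 130 mm above the bench when the stopper is home (disc resting on the lip, nothing pressing) and 138 to 142 mm at the start
- stopper_middle (a joint): how far the middle-sized bottle's stopper has been pushed in, m: it starts between 0 and 0.004 and reads 0.012 when home; pushing takes about 3 N all the way and the stopper stays where it is left; at home it meets a hard stop; negative means pulled out
- bottle_short: the shortest of the three brown glass reagent bottles, round, 56 mm across, loose, its glass 90 mm high from the bench to the flat lip (38 mm across) of its neck; origin at the centre of its underside, z up
- stopper_short_top (a point): centre of the flat top of the shortest bottle's white push-in stopper: a white disc 38 mm across and 4 mm thick, with a soft white rubber button 34 mm across and 6 mm high on top (it gives 1 mm for every 3 N, 4 mm at most, and springs back), on a plug that slides along the bottle's axis; this point is 100 mm above the bench when the stopper is home (disc resting on the lip, nothing pressing) and 108 to 112 mm at the start
- stopper_short (a joint): how far the shortest bottle's stopper has been pushed in, m: it starts between 0 and 0.004 and reads 0.012 when home; pushing takes about 3 N all the way and the stopper stays where it is left; at home it meets a hard stop; negative means pulled out
- beaker: small empty glass beaker, 54 mm across, 65 mm tall, open, loose; origin at the centre of its underside; a bystander
- jar: clear glass jar with a blue screw cap, 60 mm across, 75 mm tall, loose; origin at the centre of its underside; a bystander
- dishes: stack of three round culture dishes, 90 mm across, 45 mm tall, loose; origin at the centre of its underside; a bystander
- pen: white marker pen with a black cap lying on the bench, 125 mm long, 15 mm thick, loose; origin under its middle, x axis along it; a bystander
- tube_rack: white 96-well rack, a low slab 127 x 85 x 30 mm (its x, y, z), loose; origin at the centre of its underside; a bystander
Mind the look-alikes: they are no part of the job. Leave any pink or yellow look-alike of the bottle_short alone.

How it is judged:
On the way, in this order (a step that is already met when the one before it is completed fails the run):
1. the tallest bottle's stopper is home (value of joint stopper_tall above 0.0095 m), for 0.1 s.
2. the middle-sized bottle's stopper is home (value of joint stopper_middle above 0.0095 m), for 0.1 s.
3. the shortest bottle's stopper is home (value of joint stopper_short above 0.0095 m), for 0.1 s.
At the end, for the whole second after the job is handed in: all three stoppers are pushed in to within 2.5 mm of home (pressed in the order tallest, middle, shortest); each bottle stands upright (within 0.08 rad), at rest, within 25 mm of where it began (value of joint each of stopper_tall, stopper_middle, stopper_short above 0.0095 m and distance of each of bottle_tall, bottle_middle, bottle_short from where it was at the start of the episode below 0.025 m and angle between each of bottle_tall, bottle_middle, bottle_short's own z axis and vertical below 0.08 rad and linear speed of each of bottle_tall, bottle_middle, bottle_short below 0.02 m/s); the robot touches nothing.
It fails at once if a bottle or its stopper is pressed with more than 20 N, or with any part of the robot but the fingers (contact force between the fingers and bottle_tall above 20 N or contact force between the fingers and bottle_middle above 20 N or contact force between the fingers and bottle_short above 20 N or contact force between the arm and bottle_tall above 1 N or contact force between the arm and bottle_middle above 1 N or contact force between the arm and bottle_short above 1 N).
It fails at once if a bottle is lifted (height (world z) of any of bottle_tall, bottle_middle, bottle_short above 0.012 m).
It fails at once if a bottle is tipped or pushed away (angle between any of bottle_tall, bottle_middle, bottle_short's own z axis and vertical above 0.3 rad or distance of any of bottle_tall, bottle_middle, bottle_short from where it was at the start of the episode above 0.04 m).
It fails at once if a stopper is pulled outwards (value of joint any of stopper_tall, stopper_middle, stopper_short below -0.003 m).
It fails at once if a bystander is moved by more than 20 mm (distance of any of beaker, jar, dishes, pen, tube_rack from where it was at the start of the episode above 0.02 m).
It also fails if it takes over 58 s, if anything falls off the work surface, if the arm or the gripper's body presses on something with over 40 N, if the wrist force passes 120 N, or if a joint passes its speed limit or range.

## Working session

There is one attempt and no reset: what is moved stays moved. The work goes in short steps, Python scripts to look and compute and a tool call to move; the robot and the scene stay as the last step left them, time stands still between calls to the robot, and variables do not carry over. Pictures are saved under pics/ and viewed, and the job is handed in when it is done.

Besides the shell and the picture viewer there is one more tool, called after "Emit:" as name([rows], argument=value, ...), one row to a line, values as JSON. step_arm: Moves the arm, as the interface text tells. Its arguments: {"type":"object","properties":{"rows":{"type":"array"}},"required":["rows"]}

```bash
mkdir -p pics; ls; python3 - <<'E'
from rig import *
import cv2,json
s=observe(); print(s)
for n in("scene","side","wrist"):
    d=read_camera(n); cv2.imwrite(f"pics/{n}0.png",d["color"])
    print(n,{k:v for k,v in d.items() if k!="color"})
E
```

```text
pics
{'time': 0.0, 'q': array([ 1.05901327e+00,  2.76598215e-01,  1.50611302e+00, -2.37397745e-05,
        1.36070215e+00, -1.21004260e-01]), 'dq': array([-0.00056596,  0.00035314, -0.00054055,  0.00222117, -0.00154659,
       -0.00165901]), 'tau': array([ 8.88774994e-04, -4.04587519e+01, -2.37233555e+01,  7.06036133e-02,
        3.43709439e-02, -1.56249357e-04]), 'eef_pos': array([0.21877335, 0.53117524, 0.22161091]), 'tool_rot': array([ 1.94146019e-01,  9.80972219e-01, -8.68788037e-04, -2.72221236e-04]), 'contact_force': array([-1.14671254, -0.42358133, -0.05653491]), 'ft_torque': array([-0.03158124,  0.00882561, -0.018668  ]), 'width': 1.0014522371677814}
scene {'mtx': array([[428.01806028,   0.        , 277.95353246],
       [  0.        , 428.01806028, 204.55254836],
       [  0.        ,   0.        ,   1.        ]]), 'eye': array([1.28864377, 0.6108284 , 0.82103588]), 'attitude': array([0.17997528, 0.39675031, 0.81446614, 0.38320097])}
side {'mtx': array([[425.67443636,   0.        , 284.20517019],
       [  0.        , 425.67443636, 211.57272586],
       [  0.        ,   0.        ,   1.        ]]), 'eye': array([0.39743948, 0.80124333, 0.67746921]), 'attitude': array([-0.07018322,  0.447057  ,  0.8819093 , -0.13209978])}
wrist {'mtx': array([[339.56385664,   0.        , 267.2264739 ],
       [  0.        , 339.56385664, 214.27838653],
       [  0.        ,   0.        ,   1.        ]]), 'T_tool_cam': array([[-1.28998348e-04,  9.61296671e-01,  2.75515324e-01,
         7.98299593e-02],
       [ 9.99999961e-01,  5.57759585e-05,  2.73600390e-04,
         2.73332901e-04],
       [ 2.47644013e-04,  2.75515348e-01, -9.61296641e-01,
        -1.62417837e-01],
       [ 0.00000000e+00,  0.00000000e+00,  0.00000000e+00,
         1.00000000e+00]])}
```

View pics/scene0.png

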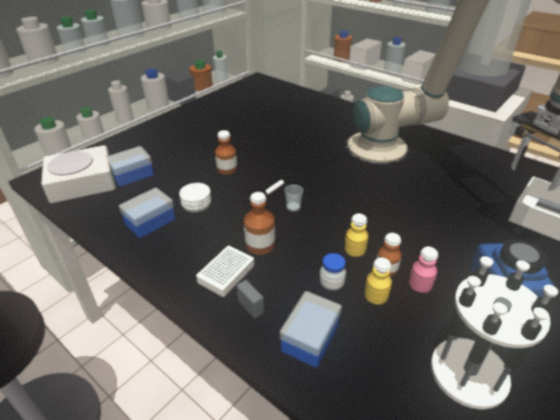

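View pics/side0.png

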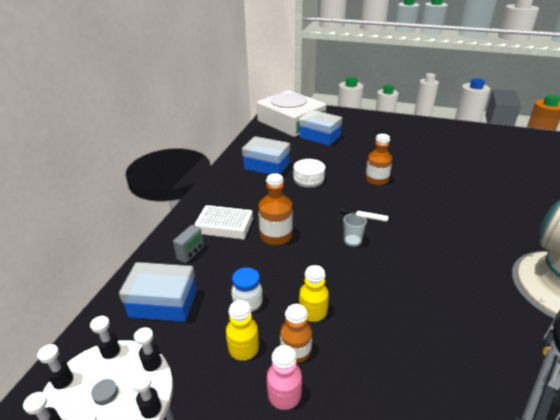

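View pics/wrist0.png

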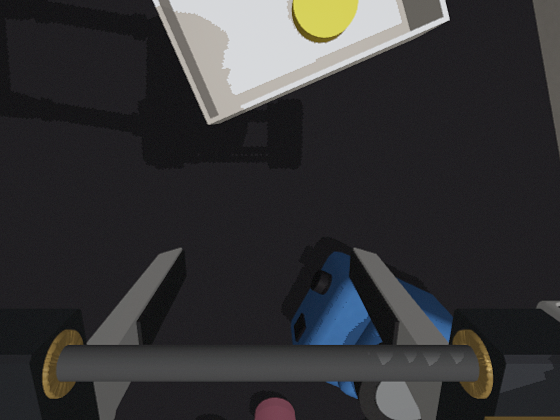

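The tall brown bottle's stopper is at scene (259,200) and side (275,181). The middle one is at scene (224,136) and side (382,141). The short one is at scene (392,240) and side (296,315), boxed in by two yellow bottles and a pink one. Next I'll measure the stoppers.

```bash
cat > h.py <<'E'
import numpy as np,cv2
from scipy.spatial.transform import Rotation as R
def ray(d,u,v):
    K=d["mtx"]; c=np.array([(u-K[0,2])/K[0,0],-(v-K[1,2])/K[1,1],-1])
    r=R.from_quat(d["attitude"]).apply(c); return np.array(d["eye"]),r/np.linalg.norm(r)
def plane(d,u,v,z):
    e,r=ray(d,u,v); return e+r*(z-e[2])/r[2]
def proj(d,p):
    c=R.from_quat(d["attitude"]).inv().apply(np.array(p)-d["eye"]); K=d["mtx"]
    return K[0,0]*c[0]/-c[2]+K[0,2], K[1,1]*-c[1]/-c[2]+K[1,2]
def tri(d1,p1,d2,p2):
    e1,r1=ray(d1,*p1); e2,r2=ray(d2,*p2)
    A=np.stack([r1,-r2],1); t=np.linalg.lstsq(A,e2-e1,rcond=None)[0]
    a=e1+r1*t[0]; b=e2+r2*t[1]; return (a+b)/2, np.linalg.norm(a-b)
E
python3 - <<'E'
from rig import *; from h import *
S={}
for n in("scene","side"):
    d=read_camera(n); S[n]=d; hsv=cv2.cvtColor(d["color"],cv2.COLOR_BGR2HSV)
    m=((hsv[...,1]<60)&(hsv[...,2]>150)).astype(np.uint8)
    k,l,st,c=cv2.connectedComponentsWithStats(m)
    print(n,[(tuple(c[i].round(1)),st[i].tolist()) for i in range(1,k) if 60<st[i][4]<500 and st[i][1]>120])
def crop(n,cx,cy,w=40):
    return cv2.resize(S[n]["color"][cy-w:cy+w,cx-w:cx+w],(260,260),interpolation=cv2.INTER_NEAREST)
a=np.hstack([crop("scene",259,210),crop("scene",224,146),crop("scene",392,250)])
b=np.hstack([crop("side",275,191),crop("side",382,151),crop("side",296,325)])
cv2.imwrite("pics/crops.png",np.vstack([a,b]))
E
```

```text
scene [((np.float64(223.2), np.float64(134.5)), [218, 130, 11, 10, 87]), ((np.float64(542.4), np.float64(158.9)), [525, 152, 35, 15, 192]), ((np.float64(225.0), np.float64(163.7)), [218, 159, 15, 10, 123]), ((np.float64(274.4), np.float64(186.1)), [266, 180, 17, 13, 87]), ((np.float64(257.6), np.float64(197.6)), [251, 192, 15, 13, 148]), ((np.float64(293.0), np.float64(205.2)), [288, 201, 11, 9, 74]), ((np.float64(359.0), np.float64(219.5)), [352, 213, 15, 14, 153]), ((np.float64(258.3), np.float64(240.0)), [247, 233, 24, 15, 277]), ((np.float64(392.5), np.float64(239.0)), [385, 233, 16, 13, 170]), ((np.float64(428.9), np.float64(253.7)), [421, 246, 17, 16, 206]), ((np.float64(384.1), np.float64(265.0)), [374, 257, 24, 16, 259]), ((np.float64(486.3), np.float64(261.0)), [480, 256, 14, 11, 115]), ((np.float64(522.5), np.float64(264.8)), [516, 260, 14, 11, 115]), ((np.float64(332.2), np.float64(278.3)), [321, 268, 24, 20, 317]), ((np.float64(550.4), np.float64(289.9)), [543, 284, 15, 13, 132]), ((np.float64(47.5), np.float64(339.7)), [41, 331, 14, 18, 104]), ((np.float64(92.1), np.float64(384.0)), [77, 370, 29, 30, 131])]
side [((np.float64(382.6), np.float64(138.4)), [376, 134, 14, 11, 118]), ((np.float64(377.8), np.float64(172.0)), [367, 165, 23, 14, 239]), ((np.float64(274.2), np.float64(179.4)), [266, 174, 17, 13, 174]), ((np.float64(555.0), np.float64(224.2)), [547, 206, 13, 33, 242]), ((np.float64(371.2), np.float64(215.4)), [356, 211, 32, 10, 190]), ((np.float64(274.5), np.float64(227.5)), [260, 217, 30, 20, 440]), ((np.float64(353.4), np.float64(233.9)), [345, 223, 20, 22, 286]), ((np.float64(314.6), np.float64(273.5)), [305, 265, 20, 19, 292]), ((np.float64(295.8), np.float64(313.3)), [285, 304, 22, 20, 348]), ((np.float64(99.2), np.float64(323.7)), [90, 315, 19, 18, 251]), ((np.float64(554.9), np.float64(376.5)), [549, 364, 11, 23, 68])]
```

View pics/crops.png

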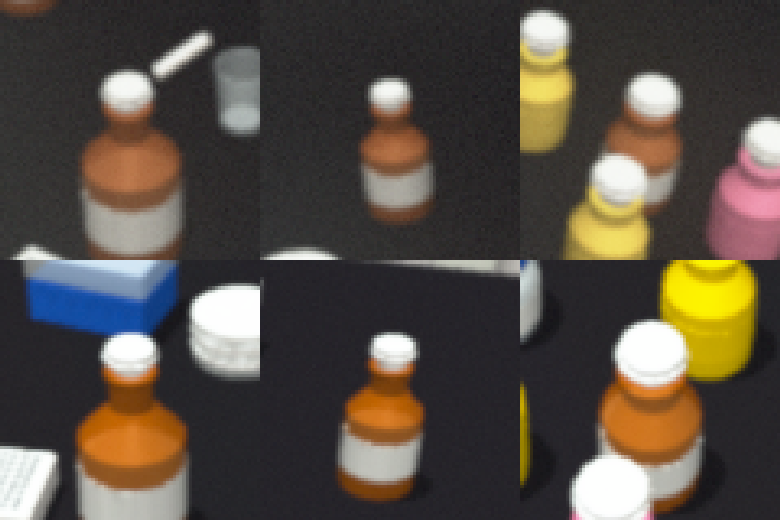

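```bash
python3 - <<'E'
from rig import *; from h import *
a=read_camera("scene");b=read_camera("side")
P={"tall":((257.6,197.6),(274.2,179.4),.165),"mid":((223.2,134.5),(382.6,138.4),.135),"short":((392.5,239),(295.8,313.3),.105)}
P["yelA"]=((359,219.5),(314.6,273.5),.105)
P["yelB"]=((381,267),(240,310),.105)
P["pink"]=((428.9,253.7),(284,355),.105)
P["jar"]=((333.5,262),(246,278),.073);P["beaker"]=((293,188),(355,218),.065);P["dishes"]=((195,190),(309,166),.045)
for k,(p,q,z) in P.items():
    x,g=tri(a,p,b,q); print(k,x.round(4),"gap",g.round(4),plane(a,*p,z).round(4),plane(b,*q,z).round(4))
E
```

```text
tall [0.6672 0.0152 0.1628] gap 0.003 [0.6678 0.0153 0.165 ] [0.6658 0.0211 0.165 ]
mid [ 0.4578 -0.3269  0.133 ] gap 0.0032 [ 0.4582 -0.3267  0.135 ] [ 0.4577 -0.319   0.135 ]
short [0.5258 0.328  0.1028] gap 0.0026 [0.527  0.3275 0.105 ] [0.5255 0.3315 0.105 ]
yelA [0.5175 0.2276 0.106 ] gap 0.0024 [0.5153 0.2258 0.105 ] [0.5178 0.2283 0.105 ]
yelB [0.6219 0.3495 0.1   ] gap 0.0014 [0.627 0.352 0.105] [0.6199 0.3526 0.105 ]
pink [0.52   0.4177 0.1064] gap 0.0002 [0.5186 0.4175 0.105 ] [0.5202 0.4167 0.105 ]
jar [0.653  0.2437 0.0698] gap 0.002 [0.655  0.2443 0.073 ] [0.6517 0.248  0.073 ]
beaker [ 0.4782 -0.0187  0.0695] gap 0.0041 [ 0.4712 -0.0249  0.065 ] [ 0.4791 -0.0214  0.065 ]
dishes [ 0.6525 -0.2602  0.049 ] gap 0.0052 [ 0.6469 -0.2684  0.045 ] [ 0.6539 -0.2618  0.045 ]
```

Triangulated heights (0.163, 0.133, 0.103) match what mid-cap should give. Next I'll work out the move in tool axes.

```bash
cat >> h.py <<'E'
def to(s,p):
    return (R.from_quat(s["tool_rot"]).inv().apply(np.array(p)-s["eef_pos"])*1000).round(1)
E
python3 - <<'E'
from rig import *; from h import *
s=observe(); print(s["time"]); r=R.from_quat(s["tool_rot"])
print(r.as_matrix().round(3)); print(to(s,[.219,.531,.29]),to(s,[.667,.016,.29]),to(s,[.667,.016,.22]))
print(np.degrees((r.inv()*R.from_matrix(np.c_[[ -0.925,0.381,0],[.381,.925,0],[0,0,-1]])).as_rotvec()))
E
```

```text
0.35
[[-0.925  0.381 -0.   ]
 [ 0.381  0.925 -0.   ]
 [ 0.    -0.    -1.   ]]
[ -0.2  -0.5 -67.7] [-610.6 -306.1  -67.6] [-610.6 -306.1    2.4]
[-0.01998606 -0.00170898 -0.00378394]
```

Emit:
step_arm([
  [[0,0,-40,0,0,0,-1],[0,0,-70,0,0,0,-1],[0,0,-70,0,0,0,-1]],
])

```text
time: 0.65
eef_pos: [0.2201, 0.5336, 0.2969]
tool_rot: [0.194, 0.981, 0.004, 0.001]
contact_force: [0.6, 1.0, -0.1]
width: 0.785
```

Emit:
step_arm([
  [[-40,-20,0,0,0,0,-1],[-80,-40,0,0,0,0,-1],[-120,-60,0,0,0,0,-1],[-160,-80,0,0,0,0,-1],[-200,-100,0,0,0,0,-1],[-240,-120,0,0,0,0,-1],[-280,-140,0,0,0,0,-1],[-320,-160,0,0,0,0,-1],[-360,-180,0,0,0,0,-1],[-400,-200,0,0,0,0,-1],[-440,-220,0,0,0,0,-1],[-480,-240,0,0,0,0,-1],[-520,-260,0,0,0,0,-1],[-560,-280,0,0,0,0,-1],[-590,-295,0,0,0,0,-1],[-610,-306,0,0,0,0,-1],[-610,-306,0,0,0,0,-1],[-610,-306,0,0,0,0,-1]],
])

```text
time: 2.45
eef_pos: [0.667, 0.0185, 0.2936]
tool_rot: [0.194, 0.981, 0.004, -0.0]
contact_force: [-1.4, 0.2, 0.3]
width: 0.004
```

```bash
python3 - <<'E'
from rig import *; from h import *
s=observe(); d=read_camera("wrist"); cv2.imwrite("pics/w1.png",d["color"]); e=read_camera("side"); cv2.imwrite("pics/s1.png",e["color"])
print(s["time"],s["eef_pos"],s["tool_rot"],s["contact_force"],s["width"],s["q"].round(2),to(s,[.667,.016,.22]))
R0=R.from_quat(s["tool_rot"]);T=d["T_tool_cam"];K=d["mtx"]
for z in(.170,.16):
    p=R0.inv().apply(np.array([.667,.016,z])-s["eef_pos"]); c=T[:3,:3].T@(p-T[:3,3]); print(K[0,0]*c[0]/-c[2]+K[0,2],-K[1,1]*c[1]/-c[2]+K[1,2])
E
```

```text
2.45 [0.66698077 0.01848118 0.29356666] [ 1.94488969e-01  9.80895173e-01  4.32397179e-03 -6.08841185e-05] [-1.44274182  0.19578457  0.26475001] 0.003583629320176809 [-0.08  0.39  1.16  0.01  1.59 -1.26] [-1.1 -2.9 73.5]
263.19854518988916 213.24566557191213
263.2339271354283 210.24821550244
```

View pics/w1.png

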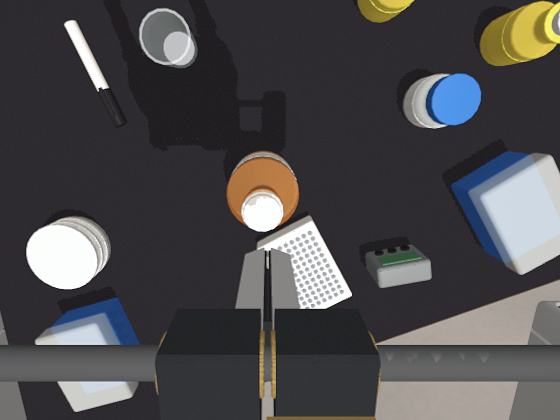

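View pics/s1.png

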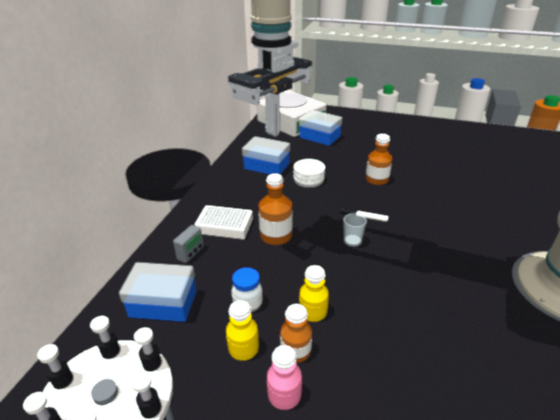

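The wrist view puts the stopper at (263,210), against (263,213) predicted, so the two agree within about 2.5 mm. Descending to hover.

Emit:
step_arm([
  [[0,-2,30,0,0,0,-1],[0,-2,60,0,0,0,-1],[0,-2,85,0,0,0,-1],[0,-2,90,0,0,0,-1],[0,-2,90,0,0,0,-1],[0,-2,90,0,0,0,-1],[0,-2,90,0,0,0,-1]],
])

```text
time: 3.25
eef_pos: [0.667, 0.0186, 0.2066]
tool_rot: [0.194, 0.981, 0.005, 0.002]
contact_force: [0.3, -0.1, -0.5]
width: 0.004
```

```bash
python3 - <<'E'
from rig import *; from h import *
s=observe(); d=read_camera("side"); print(s["eef_pos"],s["contact_force"],to(s,[.666,.0165,.178]))
cv2.imwrite("pics/s2.png",cv2.resize(d["color"][120:260,200:360],(800,700))[:600])
d=read_camera("scene"); cv2.imwrite("pics/c2.png",cv2.resize(d["color"][140:260,180:340],(800,600)))
E
```

```text
[0.66704225 0.01857643 0.2066282 ] [ 0.26809459 -0.11243381 -0.52414226] [ 0.3 -2.6 28.6]
```

View pics/s2.png

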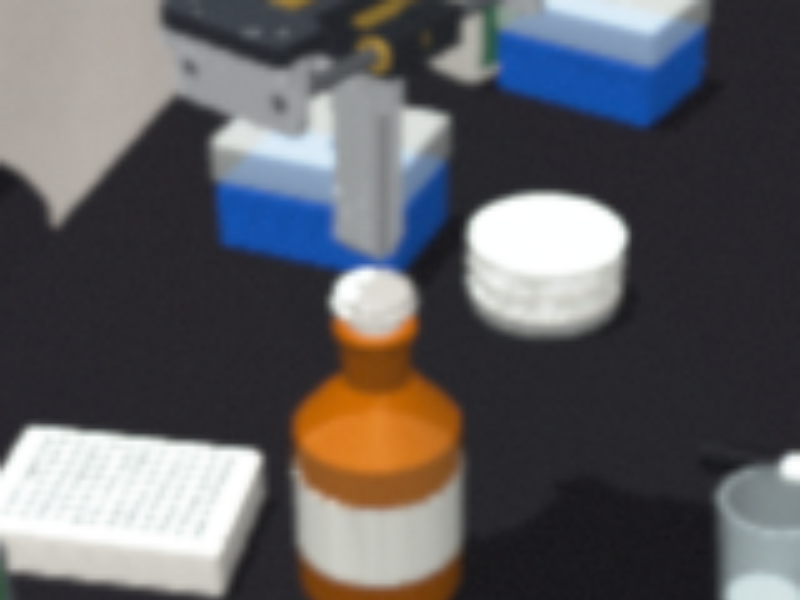

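View pics/c2.png

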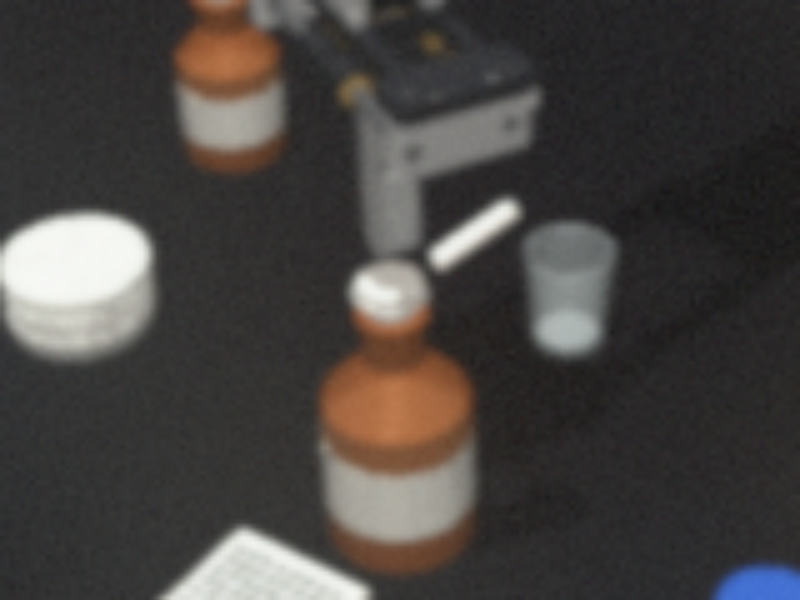

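The fingers sit centred over the stopper in both views, with a gap of about 15–20 mm. Pressing in small increments.

Emit:
step_arm([
  [[0,-2,6,0,0,0,-1],[0,-2,12,0,0,0,-1],[0,-2,16,0,0,0,-1],[0,-2,19,0,0,0,-1],[0,-2,22,0,0,0,-1],[0,-2,22,0,0,0,-1]],
])

```text
time: 3.95
eef_pos: [0.6659, 0.0167, 0.1839]
tool_rot: [0.194, 0.981, 0.004, 0.002]
contact_force: [-1.0, -0.0, 1.4]
width: 0.004
```

Emit:
step_arm([
  [[0,0,2,0,0,0,-1],[0,0,4,0,0,0,-1],[0,0,6,0,0,0,-1],[0,0,6,0,0,0,-1]],
])

```text
time: 4.35
eef_pos: [0.6659, 0.0167, 0.1777]
tool_rot: [0.194, 0.981, 0.004, 0.002]
contact_force: [0.0, -1.0, 1.9]
width: 0.003
```

Emit:
step_arm([
  [[0,0,1,0,0,0,-1],[0,0,1,0,0,0,-1]],
])

```text
time: 4.55
eef_pos: [0.6659, 0.0167, 0.1766]
tool_rot: [0.194, 0.981, 0.004, 0.002]
contact_force: [-1.2, 0.4, 2.2]
width: 0.001
```

Emit:
step_arm([
  [[0,0,1,0,0,0,-1],[0,0,1,0,0,0,-1]],
])

```text
time: 4.75
eef_pos: [0.666, 0.0167, 0.1758]
tool_rot: [0.194, 0.981, 0.004, 0.002]
contact_force: [-1.5, 0.0, 4.2]
width: 0.003
```

Emit:
step_arm([
  [[0,0,1,0,0,0,-1],[0,0,1,0,0,0,-1]],
])

```text
time: 4.95
eef_pos: [0.666, 0.0167, 0.1753]
tool_rot: [0.194, 0.981, 0.004, 0.002]
contact_force: [-2.2, 0.3, 5.6]
width: 0.002
```

Emit:
step_arm([
  [[0,0,1,0,0,0,-1],[0,0,1,0,0,0,-1]],
])

```text
time: 5.15
eef_pos: [0.666, 0.0167, 0.1751]
tool_rot: [0.194, 0.981, 0.004, 0.002]
contact_force: [-2.2, -0.2, 6.7]
width: 0.005
```

Emit:
step_arm([
  [[0,0,-20,0,0,0,-1],[0,0,-55,0,0,0,-1],[0,0,-55,0,0,0,-1],[0,0,-55,0,0,0,-1]],
])

```text
time: 5.55
eef_pos: [0.6662, 0.0163, 0.2302]
tool_rot: [0.194, 0.981, 0.005, 0.003]
contact_force: [-0.2, -1.3, -0.5]
width: 0.006
```

```bash
python3 - <<'E'
from rig import *; from h import *
s=observe(); print(s["time"],s["eef_pos"],s["contact_force"],to(s,[.458,-.326,.235]),to(s,[.458,-.326,.170]))
d=read_camera("side"); cv2.imwrite("pics/s3.png",cv2.resize(d["color"][120:260,200:360],(800,700))[:600])
hsv=cv2.cvtColor(d["color"],cv2.COLOR_BGR2HSV);m=((hsv[...,1]<60)&(hsv[...,2]>150)).astype(np.uint8)
k,l,st,c=cv2.connectedComponentsWithStats(m)
print([(c[i].round(1),st[i].tolist()) for i in range(1,k) if abs(c[i]-[274,181]).max()<15])
E
```

```text
5.55 [0.66618855 0.01631701 0.23015042] [-0.20060382 -1.26703117 -0.4628269 ] [  62.5 -395.7   -9.1] [  62.8 -396.3   55.9]
[(array([274.2, 182. ]), [266, 176, 17, 12, 163])]
```

View pics/s3.png

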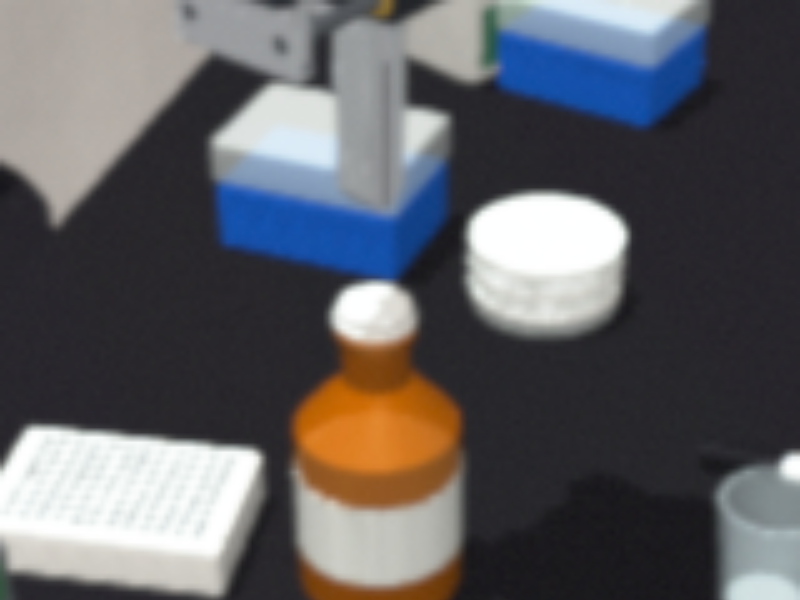

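The tall stopper now sits on the lip and its cap is about 2.6 px lower, with the bottle unmoved. The force rise at TCP z 0.1755 matches a home tip height of about 159 mm. On to the middle bottle.

Emit:
step_arm([
  [[6,-40,-9,0,0,0,-1],[12,-80,-9,0,0,0,-1],[18,-120,-9,0,0,0,-1],[24,-160,-9,0,0,0,-1],[31,-200,-9,0,0,0,-1],[37,-240,-9,0,0,0,-1],[43,-280,-9,0,0,0,-1],[50,-320,-9,0,0,0,-1],[56,-360,-9,0,0,0,-1],[62,-385,-9,0,0,0,-1],[62,-396,-9,0,0,0,-1],[62,-396,-9,0,0,0,-1],[62,-396,-9,0,0,0,-1]],
])

```text
time: 6.9
eef_pos: [0.458, -0.3255, 0.2334]
tool_rot: [0.193, 0.981, 0.005, 0.001]
contact_force: [-0.2, 0.3, 1.5]
width: 0.006
```

```bash
cat > w.py <<'E'
from rig import *; from h import *
import sys
x,y,z=map(float,sys.argv[1:4]);n=sys.argv[4]
s=observe(); d=read_camera("wrist"); cv2.imwrite(f"pics/{n}.png",d["color"])
print(s["time"],s["eef_pos"],s["contact_force"],s["q"].round(2))
R0=R.from_quat(s["tool_rot"]);T=d["T_tool_cam"];K=d["mtx"]
p=R0.inv().apply(np.array([x,y,z])-s["eef_pos"]); c=T[:3,:3].T@(p-T[:3,3]); u,v=K[0,0]*c[0]/-c[2]+K[0,2],-K[1,1]*c[1]/-c[2]+K[1,2]
print("pred px",u,v,"mm/px",-c[2]/K[0,0]*1000)
hsv=cv2.cvtColor(d["color"],cv2.COLOR_BGR2HSV);m=((hsv[...,1]<50)&(hsv[...,2]>190)).astype(np.uint8)
k,l,st,cc=cv2.connectedComponentsWithStats(m)
print([(cc[i].round(1),st[i].tolist()) for i in range(1,k) if st[i][4]>150 and abs(cc[i]-[u,v]).max()<50])
print("to hover",to(s,[x,y,z+.03]))
E
python3 w.py .458 -.3265 .139 w4
```

```text
6.9 [ 0.45800943 -0.32549181  0.23342084] [-0.24012221  0.29634524  1.47936277] [-0.75  0.25  1.51  0.01  1.38 -1.93]
pred px 264.5056102126106 222.2153468083123 mm/px 0.792080429417716
[(array([265.4, 219.5]), [242, 197, 47, 46, 1672])]
to hover [-0.3 -1.6 64.4]
```

View pics/w4.png

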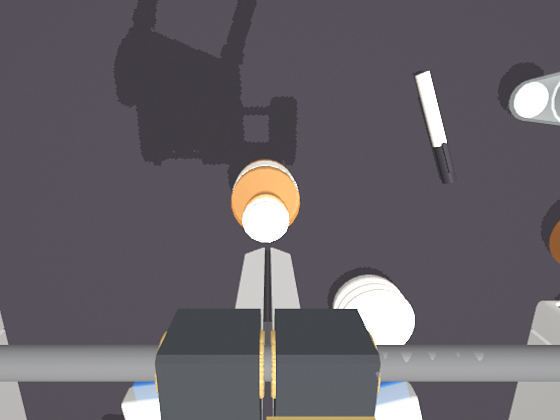

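The middle stopper is at (265,220), against (264.5,222) predicted. Descending.

Emit:
step_arm([
  [[1,-1,25,0,0,0,-1],[1,-1,50,0,0,0,-1],[1,-1,64,0,0,0,-1],[1,-1,66,0,0,0,-1],[1,-1,66,0,0,0,-1],[1,-1,66,0,0,0,-1]],
])

```text
time: 7.55
eef_pos: [0.4582, -0.3251, 0.1687]
tool_rot: [0.193, 0.981, 0.005, 0.002]
contact_force: [0.1, -0.3, 0.3]
width: 0.007
```

```bash
python3 - <<'E'
from rig import *; from h import *
s=observe(); print(s["eef_pos"],s["contact_force"],to(s,[.458,-.326,.148]))
d=read_camera("side"); a=cv2.resize(d["color"][90:200,330:430],(400,440))
d=read_camera("scene"); b=cv2.resize(d["color"][90:200,175:275],(400,440)); cv2.imwrite("pics/s5.png",np.hstack([a,b]))
E
```

```text
[ 0.45820418 -0.32508444  0.16865935] [ 0.06606965 -0.28093391  0.33742584] [-0.1 -1.1 20.6]
```

View pics/s5.png

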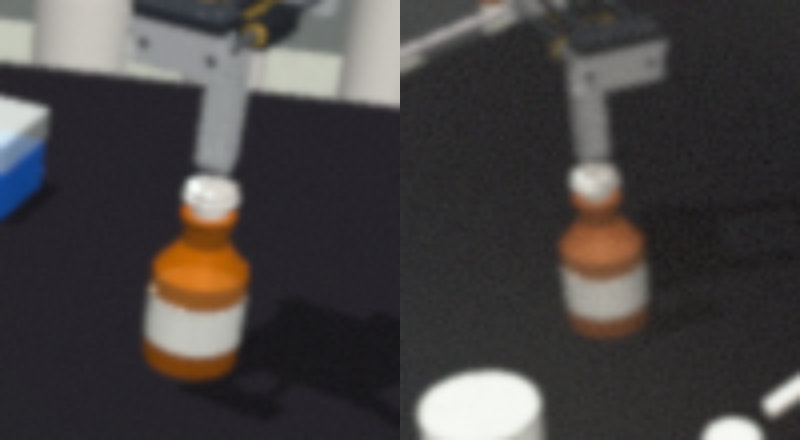

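The fingertips are centred above the middle stopper in both views, about 10 mm up. Pressing down.

Emit:
step_arm([
  [[0,-1,5,0,0,0,-1],[0,-1,10,0,0,0,-1],[0,-1,13,0,0,0,-1],[0,-1,16,0,0,0,-1],[0,-1,19,0,0,0,-1],[0,-1,20,0,0,0,-1],[0,-1,20,0,0,0,-1]],
])

```text
time: 8.35
eef_pos: [0.4577, -0.3263, 0.1487]
tool_rot: [0.193, 0.981, 0.004, 0.002]
contact_force: [-0.5, -0.3, 1.9]
width: 0.003
```

Emit:
step_arm([
  [[0,0,1,0,0,0,-1],[0,0,1,0,0,0,-1]],
])

```text
time: 8.55
eef_pos: [0.4577, -0.3263, 0.1477]
tool_rot: [0.193, 0.981, 0.004, 0.002]
contact_force: [-0.9, -0.1, 2.5]
width: 0.005
```

Emit:
step_arm([
  [[0,0,1,0,0,0,-1],[0,0,1,0,0,0,-1]],
])

```text
time: 8.75
eef_pos: [0.4577, -0.3263, 0.1466]
tool_rot: [0.193, 0.981, 0.004, 0.002]
contact_force: [-1.0, -0.3, 2.1]
width: 0.004
```

Emit:
step_arm([
  [[0,0,1,0,0,0,-1],[0,0,1,0,0,0,-1]],
])

```text
time: 8.95
eef_pos: [0.4577, -0.3263, 0.1458]
tool_rot: [0.193, 0.981, 0.004, 0.002]
contact_force: [-1.5, -0.3, 4.8]
width: 0.007
```

Emit:
step_arm([
  [[0,0,1,0,0,0,-1],[0,0,1,0,0,0,-1]],
])

```text
time: 9.15
eef_pos: [0.4577, -0.3264, 0.1452]
tool_rot: [0.193, 0.981, 0.004, 0.003]
contact_force: [-0.8, 0.2, 5.8]
width: 0.002
```

Emit:
step_arm([
  [[0,0,1,0,0,0,-1],[0,0,1,0,0,0,-1]],
])

```text
time: 9.35
eef_pos: [0.4577, -0.3263, 0.1448]
tool_rot: [0.193, 0.981, 0.004, 0.003]
contact_force: [-1.1, 1.4, 7.9]
width: 0.006
```

The middle stopper is home: the force rises from the 3 N plateau at TCP z 0.146. Retracting.

Emit:
step_arm([
  [[0,0,-20,0,0,0,-1],[0,0,-60,0,0,0,-1],[0,0,-85,0,0,0,-1],[0,0,-85,0,0,0,-1]],
])

```text
time: 9.75
eef_pos: [0.4589, -0.3283, 0.233]
tool_rot: [0.193, 0.981, 0.002, 0.006]
contact_force: [-0.2, -0.3, -0.3]
width: 0.005
```

```bash
python3 - <<'E'
from rig import *; from h import *
s=observe(); print(s["time"],s["eef_pos"],s["contact_force"],to(s,[.526,.329,.225]))
d=read_camera("side"); a=cv2.resize(d["color"][90:200,330:430],(400,440))
d=read_camera("scene"); b=cv2.resize(d["color"][90:200,175:275],(400,440)); cv2.imwrite("pics/s6.png",np.hstack([a,b]))
E
```

```text
9.75 [ 0.45887557 -0.32829452  0.23299637] [-0.16487799 -0.32515602 -0.34171279] [186.6 633.8  10.4]
```

View pics/s6.png

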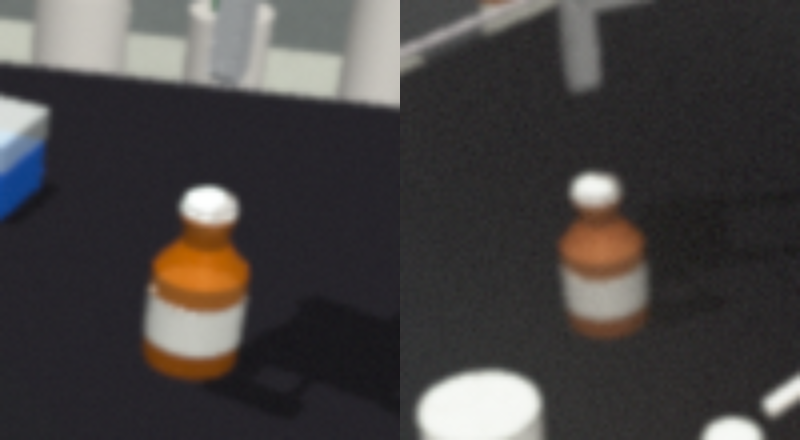

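The middle stopper has seated lower and the bottle is upright in its old place. On to the short one.

Emit:
step_arm([
  [[11,36,3,0,0,0,-1],[22,75,3,0,0,0,-1],[33,113,3,0,0,0,-1],[45,153,3,0,0,0,-1],[57,194,3,0,0,0,-1],[69,234,3,0,0,0,-1],[81,275,3,0,0,0,-1],[93,316,3,0,0,0,-1],[105,357,3,0,0,0,-1],[117,397,3,0,0,0,-1],[129,438,3,0,0,0,-1],[141,479,3,0,0,0,-1],[153,520,3,0,0,0,-1],[165,560,3,0,0,0,-1],[176,598,3,0,0,0,-1],[184,625,3,0,0,0,-1],[187,634,3,0,0,0,-1],[187,634,3,0,0,0,-1],[187,634,3,0,0,0,-1]],
])

```text
time: 11.75
eef_pos: [0.5232, 0.3296, 0.2303]
tool_rot: [0.193, 0.981, 0.003, 0.002]
contact_force: [0.5, -0.3, 1.0]
width: 0.002
```

```bash
python3 w.py .526 .329 .110 w7
```

```text
11.75 [0.5232328  0.32957201 0.23034838] [ 0.54540046 -0.31928033  0.95646479] [ 0.45  0.33  1.4   0.    1.4  -0.74]
pred px 266.65368336026 215.71592181281616 mm/px 0.867322546516056
[(array([265. , 213.6]), [244, 194, 43, 40, 1318])]
to hover [-2.6 -0.1 90.4]
```

View pics/w7.png

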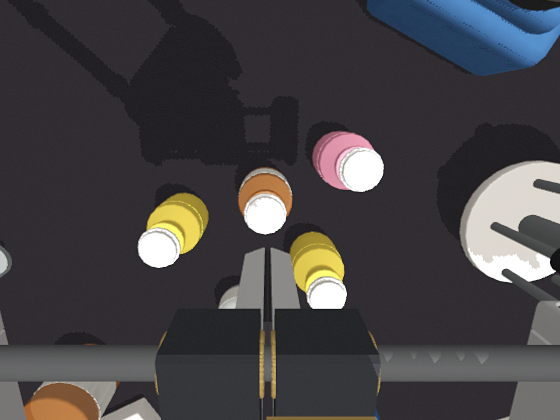

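The short stopper is at (265,214), within 2 mm of the prediction. The yellow and pink bottles are well clear of the closed fingers. Descending.

Emit:
step_arm([
  [[-1,-1,30,0,0,0,-1],[-1,-1,60,0,0,0,-1],[-1,-1,85,0,0,0,-1],[-2,-1,91,0,0,0,-1],[-2,-1,91,0,0,0,-1],[-2,-1,91,0,0,0,-1]],
])

```text
time: 12.4
eef_pos: [0.5264, 0.3279, 0.1413]
tool_rot: [0.194, 0.981, 0.004, 0.003]
contact_force: [-0.1, 0.0, -0.1]
width: 0.005
```

```bash
python3 - <<'E'
from rig import *; from h import *
s=observe(); print(s["eef_pos"],s["contact_force"],to(s,[.525,.3285,.119]))
d=read_camera("side"); a=cv2.resize(d["color"][250:390,230:360],(400,430))
d=read_camera("scene"); b=cv2.resize(d["color"][180:310,330:450],(400,430)); cv2.imwrite("pics/s8.png",np.hstack([a,b]))
E
```

```text
[0.52642269 0.32790533 0.14129174] [-0.06138955  0.03579183 -0.10107667] [ 1.6 -0.2 22.3]
```

View pics/s8.png

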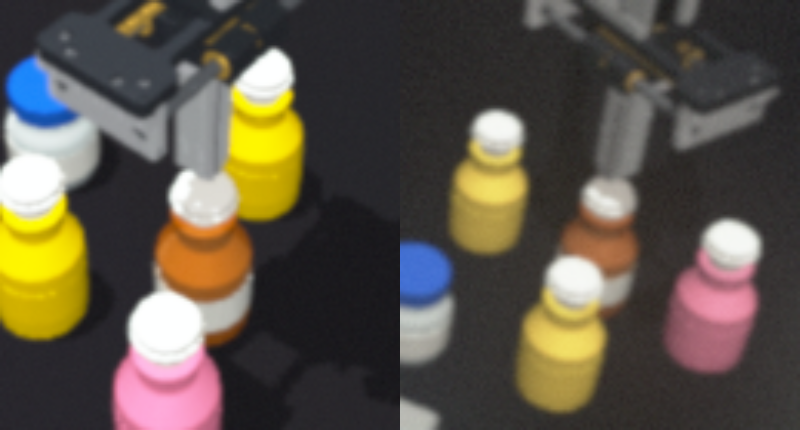

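The fingers are centred just above the short brown bottle's stopper and clear of the neighbours. Pressing.

Emit:
step_arm([
  [[1,0,5,0,0,0,-1],[1,0,10,0,0,0,-1],[1,0,13,0,0,0,-1],[1,0,16,0,0,0,-1],[1,0,19,0,0,0,-1],[1,0,22,0,0,0,-1],[1,0,22,0,0,0,-1]],
])

```text
time: 13.2
eef_pos: [0.5256, 0.3289, 0.1194]
tool_rot: [0.193, 0.981, 0.004, 0.003]
contact_force: [-0.9, 0.6, 2.3]
width: 0.005
```

Emit:
step_arm([
  [[0,0,1,0,0,0,-1],[0,0,1,0,0,0,-1]],
])

```text
time: 13.4
eef_pos: [0.5255, 0.3289, 0.1184]
tool_rot: [0.193, 0.981, 0.004, 0.003]
contact_force: [-1.3, 0.3, 2.2]
width: 0.005
```

Emit:
step_arm([
  [[0,0,1,0,0,0,-1],[0,0,1,0,0,0,-1]],
])

```text
time: 13.6
eef_pos: [0.5256, 0.3289, 0.1174]
tool_rot: [0.194, 0.981, 0.004, 0.003]
contact_force: [-0.4, -0.3, 2.9]
width: 0.003
```

Emit:
step_arm([
  [[0,0,1,0,0,0,-1],[0,0,1,0,0,0,-1]],
])

```text
time: 13.8
eef_pos: [0.5255, 0.3289, 0.1163]
tool_rot: [0.194, 0.981, 0.004, 0.003]
contact_force: [-1.7, 0.1, 2.4]
width: 0.003
```

Emit:
step_arm([
  [[0,0,1,0,0,0,-1],[0,0,1,0,0,0,-1]],
])

```text
time: 14.0
eef_pos: [0.5256, 0.3289, 0.1155]
tool_rot: [0.193, 0.981, 0.004, 0.003]
contact_force: [-0.9, -1.3, 4.5]
width: 0.004
```

Emit:
step_arm([
  [[0,0,1,0,0,0,-1],[0,0,1,0,0,0,-1]],
])

```text
time: 14.2
eef_pos: [0.5257, 0.329, 0.1151]
tool_rot: [0.193, 0.981, 0.004, 0.003]
contact_force: [-1.7, -0.1, 7.4]
width: 0.002
```

Emit:
step_arm([
  [[0,0,1,0,0,0,-1],[0,0,1,0,0,0,-1]],
])

```text
time: 14.4
eef_pos: [0.5258, 0.329, 0.1149]
tool_rot: [0.193, 0.981, 0.005, 0.004]
contact_force: [-1.5, -1.2, 7.7]
width: 0.009
```

Home. Retract and check all three.

Emit:
step_arm([
  [[0,0,-20,0,0,0,-1],[0,0,-60,0,0,0,-1],[0,0,-110,0,0,0,-1],[0,0,-150,0,0,0,-1],[0,0,-150,0,0,0,-1],[0,0,-150,0,0,0,-1]],
])

```text
time: 15.0
eef_pos: [0.5249, 0.328, 0.2653]
tool_rot: [0.193, 0.981, 0.005, 0.004]
contact_force: [-0.5, 0.1, 0.1]
width: 0.006
```

```bash
python3 - <<'E'
from rig import *; from h import *
s=observe(); print(s["time"],s["eef_pos"],s["contact_force"],abs(s["dq"]).max())
C=[]
for n,pts in(("scene",[(257.6,197.6),(223.2,134.5),(392.5,239)]),("side",[(274.2,179.4),(382.6,138.4),(295.8,313.3)])):
    d=read_camera(n); cv2.imwrite(f"pics/{n}9.png",d["color"])
    hsv=cv2.cvtColor(d["color"],cv2.COLOR_BGR2HSV);m=((hsv[...,1]<60)&(hsv[...,2]>150)).astype(np.uint8)
    k,l,st,c=cv2.connectedComponentsWithStats(m); q=[]
    for p in pts:
        i=1+np.argmin(np.linalg.norm(c[1:]-p,axis=1)); print(n,p,c[i].round(1),st[i][4]); q.append(c[i])
    C.append((d,q))
    a=cv2.absdiff(cv2.imread(f"pics/{n}0.png"),d["color"]).max(2); cv2.imwrite(f"pics/diff_{n}.png",a)
for p,q in zip(C[0][1],C[1][1]): print(tri(C[0][0],p,C[1][0],q))
E
```

```text
15.0 [0.52486422 0.32801325 0.26529952] [-0.52229818  0.06792728  0.13917696] 0.05450949837401319
scene (257.6, 197.6) [257.7 200. ] 144
scene (223.2, 134.5) [223.5 136.9] 82
scene (392.5, 239) [391.9 241.4] 172
side (274.2, 179.4) [265.6 148.9] 591
side (382.6, 138.4) [382.1 141. ] 107
side (295.8, 313.3) [295.8 316.5] 351
(array([0.69386077, 0.03300118, 0.21600873]), np.float64(0.05603617719404647))
(array([ 0.45820193, -0.32599692,  0.12480221]), np.float64(0.002728553196114233))
(array([0.52575694, 0.3279246 , 0.09447773]), np.float64(0.0028124835282094147))
```

View pics/side9.png

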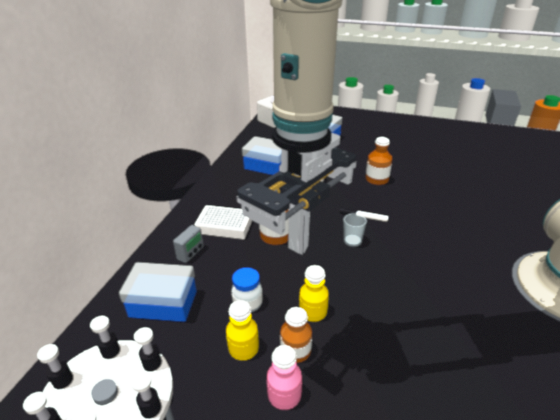

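View pics/scene9.png

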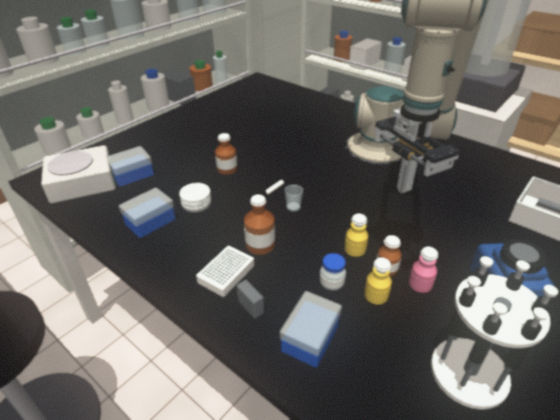

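All three caps are 2.4 px lower in the scene view and the bottles are in place. The side view of the tall cap is hidden behind the gripper, so its match there picked up a wrong blob. The arm hangs free, so I'm handing in.

```bash
python3 -c "
from rig import *
print(sign_off())"
```

```text
the job is handed in; nothing more can be done
None
```

I pressed all three stoppers home with the closed fingertips, in the order tallest, middle, shortest, and handed the job in at about 15 s; no verdict was reported.

- **Pressing force:** each stopper slid at about 2–3 N. The force then rose to about 7–8 N, with the fingertips about 2 mm below the home height of the button top (160, 130 and 100 mm). That fits the stopper at its hard stop with the rubber button squeezed; the limit is 20 N.
- **Final pictures:** all three caps sit about 2.4 px lower in the scene view. Triangulation puts the middle and short caps about 8 mm lower, with their sideways position within 1 mm of the start.
- **Surroundings:** the bottles, the bystanders and the yellow and pink look-alikes look unmoved by eye. The gripper hangs clear at about 0 N.
- **Check that failed:** in the last side picture the gripper hid the tall bottle's cap, so its final triangulation matched the wrong blob and is invalid. The tall cap therefore rests on the side picture taken right after its press, which showed it seated about 2.6 px lower with the bottle in place, and on the final scene view.

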